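# Shut and lock the junction box panel

## Task

Push the open panel of the junction box down until it is fully shut, pressing on it from above only, then set a fingertip in the slot of its round cam fastener and turn the fastener clockwise (seen from above) a quarter turn to its stop, so that the panel is locked. Do not grip or lift anything, do not reach under the panel, and leave the small tin, stone, jar and wooden block round the box where they stand.

Things in the scene. Friction and masses are not known exactly. Their poses are not given: they have to be found in the camera images.
- junction_box: Grey open-topped metal box screwed to the bench, 200 (its x) x 240 (y) x 72 mm high, with an aluminium panel of the same outline on top. Origin: centre of its underside, on the bench; x points to the hinge side (away from the robot), y along the hinge, z up. The panel's hinge axis is parallel to y through (100, 0, 72) mm in this frame.
- panel (a joint): Opening angle of the panel, rad: 0 shut (flat on the box), growing as its free edge (-x side, nearest the robot) rises; 0.35 to 0.65 at the start, stop at 0.9. Stiff hinge: it stays where it is left; about 2 N near the free edge pushes it down slowly.
- panel_edge (a point): Middle of the panel's free edge, on its top face, 200 mm from the hinge. Axes turn with the panel: x along it to the hinge, y along the hinge, z out of the top face. The panel is 5 mm thick; its top face lies 5 mm above the hinge axis when shut, and is bare near the two corners of the free edge (more than 60 mm to either side of this point).
- slot_floor (a point): Point on the fastener's axis, on the floor of its slot; 125 mm from the hinge axis, mid-width of the panel, 82 mm above the bench when shut. Axes turn with the fastener: y along the slot, z out of the panel. The head is round and black, 100 mm across; the slot through its middle is 40 mm wide, 16 mm deep, 100 mm long, with a bright steel floor.
- cam (a joint): Turn of the fastener, rad, growing clockwise seen from above: 0 unlocked (slot parallel to the hinge), 1.571 locked, at its stop (slot square to the hinge); 0 to 0.25 at the start. Stays where it is left; 4 to 5 N on the slot wall 27 mm from the axis turns it. A tongue below it slides under a lip of the box; turned while the panel is open, it keeps the panel from shutting.
- gasket (a point): Dark rubber sheet, 184 x 224 x 3 mm, on the underside of the panel; not to be touched. This point is the centre of its underside.
- rivet_tin: Small red tin, 42 x 60 x 34 mm, loose on the bench beside the box; the origin is the centre of its underside.
- stone_weight: Smooth brown stone, 38 x 52 x 27 mm, loose on the bench behind the box; the origin is the centre of its underside.
- short_jar: Small jar with a white screw cap, 44 mm across, 55 mm high, loose on the bench behind the box; the origin is the centre of its underside.
- beech_block: Beech block, 26 x 70 x 22 mm, loose on the bench beside the box; the origin is the centre of its underside.
- collar_top (a point): Top of the fixed aluminium collar round the fastener's head, on the fastener's axis; inside 103 mm, outside 116 mm across, 20 mm high on the panel, flush with the head within 1 mm. It closes both ends of the slot, so a fingertip set in the slot near one end turns the head by pushing sideways on the slot's wall.

How it is judged:
By the outcome, as a careful person would: the job done as asked, in the order asked, and still so for the second after the job is handed in, with the robot touching nothing.
It also fails if it takes over 43 s, if anything falls off the work surface, if the arm or the gripper's body presses on something with over 40 N, if the wrist force passes 120 N, or if a joint passes its speed limit or range.

## Robot

A 6-joint arm with a two-finger parallel gripper is mounted at the origin on a cart in front of the work surface, level with it; the furniture and walls round the work are solid. World frame = base frame: x ahead of the robot, y to its left, z up, the work surface at z = 0. Lengths are in m, angles in rad, forces in N, time in s.
With the tool pointing down it reaches from about 0.375 to 0.825 m from the base axis. Payload 5.5 kg.
Tool frame: the origin (TCP) lies at the centre of the arm's flange, where the gripper is bolted on; the fingertips stand 173 mm ahead of it and the grasp point (between the pads) lies 155 mm ahead of it; z points along the fingers, y is the line along which they close (so a half turn about z gives the same grasp; the last joint's range is limited). The gripper opens to 85 mm and grips with 20 to 120 N. Pads are 22 mm wide; open, the fingers measure 114 mm over their backs; the gripper's body (76 mm by 85 mm) begins 54 mm behind the grasp point. The pads swing forward as they close: fully open they stand 13 mm farther back than shut.
Start: joints at [1.297, 0.314, -0.047, 1.21, 0, 1.571], TCP at [0.162, 0.578, 0.405] pointing down, gripper open.
Joint ranges: [-2.67, 2.67], [-0.69, 1.73], [-1.03, 1.25], [-2.08, 2.16], [-1.42, 1.45], [-3.14, 3.14]. Speed limits (rad/s): [2.39, 2.39, 3.01, 3.14, 3.14, 3.14].

## Interface

Orientations are given as a unit quaternion [w, x, y, z].
In Python, from bench import robot gives the robot as it stands.
- The arm moves only by the tool step_arm, never from a script. Its arguments are lists of equal length, an entry for each row: "twist": the turn, a rotation vector about the tool's x, y, z in rad, a list of three; "delta_pos": the shift along the tool's x, y, z in mm, a list of three; "fingers": the opening in per cent of the stroke, from 0 (shut) to 100 (fully open). In form: {"twist": [[ax, ay, az], ...], "delta_pos": [[tx, ty, tz], ...], "fingers": [fingers, ...]}. A call has 1 to 10 rows; each row is the pose to reach, as a shift and turn from the pose commanded when the call began, along the tool's axes at that moment; what a row does not reach only later rows make up. A row lasts 1/10 s, in which the tool goes at most 50 mm and 8.59 degrees, less where a joint would pass 70% of its speed; a pose out of reach is approached as far as the arm can. A call with a gripper value outside its range is refused whole. The fingers move at their own pace and stop on an object; "grip_force" is the grip in N (left out, the last holds). Time passes only in rows, so rows that repeat a pose let the fingers close. It gives the time, the measured TCP pose, the force, the opening and the grip force at its end, in the units of the state.
- robot.get_obs(): the state, without advancing time (a new reading comes with each control period).
- robot.camera(name): name is "scene" or "top" or "wrist"; returns the picture (420x560x3 uint8, red, green, blue); there is no depth.
- robot.camera_model(name): a dict with "fx", "fy", "cx", "cy" (pixels), "camera_from_world" (4x4, takes a point from world to camera coordinates); the wrist camera has in their place "T_tool_cam" (4x4, takes a point from camera to tool coordinates, whose origin is the TCP and whose axes are the flange's). Camera axes: x right, y down, z forward; pixel columns grow to the right and rows downward; lengths in m; the calibration is good to about 2 mm. A picture is of the moment at which its call begins: read the wrist's pose just before it. camera_model takes no time and is no camera call.
- robot.sign_off(): hands the job in; it is judged then, once.
The state is a dict: "t": time; "q": joint angles; "joint_velocities": joint speeds; "joint_efforts": joint torques, N m; "tool_pos": TCP position; "tcp_rot": TCP orientation; "contact_force": force on the tool from outside, world axes, zero at the start; "wrist_torque": the same for the moment, N m; "gripper_width": finger opening in m; "gripper_force": force on a finger pad.
Only numpy, scipy, OpenCV 4.12 (cv2) and the standard library are available. Lean on these libraries where they do the work, as an engineer would, in place of code of your own. Each camera call takes 0.05 s, during which the arm holds its last target. There are 200 camera calls.

## Working session

There is one attempt and no reset: what is moved stays moved. The work goes in short steps, Python scripts to look and compute and a tool call to move; the robot and the scene stay as the last step left them, time stands still between calls to the robot, and variables do not carry over. Pictures are saved under pics/ and viewed, at most 10 in all, crops included, and the job is handed in when it is done.

Besides the shell and the picture viewer there is one more tool, called after ">>>" as name(argument=value, ...) on one line, values as JSON. step_arm: Moves the arm, as the interface text tells. Its arguments: {"type":"object","properties":{"twist":{"type":"array"},"delta_pos":{"type":"array"},"fingers":{"type":"array"},"grip_force":{"type":"number"}},"required":["twist","delta_pos","fingers"]}

```bash
mkdir -p pics; ls
python3 - <<'E'
from bench import robot
import cv2,numpy as np
np.set_printoptions(precision=4,suppress=True)
o=robot.get_obs();print(o['t'],o['tool_pos'],o['tcp_rot'],o['q'])
for n in("scene","top"):
    cv2.imwrite(f"pics/{n}0.png",robot.camera(n)[:,:,::-1]); m=robot.camera_model(n);print(n,m)
print(robot.camera_model("wrist"))
E
```

```text
pics
0.0 [0.1622 0.5774 0.4038] [-0.0001  0.1365  0.9906 -0.0008] [ 1.297   0.3142 -0.0481  1.2102 -0.      1.5708]
scene {'fx': 409.7373861722291, 'fy': 409.7373861722291, 'cx': 280.5804801402695, 'cy': 214.50149562989535, 'camera_from_world': array([[-0.779 , -0.6269,  0.013 ,  0.627 ],
       [-0.4586,  0.5555, -0.6936,  0.2109],
       [ 0.4276, -0.5463, -0.7202,  0.8033],
       [ 0.    ,  0.    ,  0.    ,  1.    ]])}
top {'fx': 434.22521088686585, 'fy': 434.22521088686585, 'cx': 277.541774053595, 'cy': 206.75574415389826, 'camera_from_world': array([[-0.0234, -0.9993, -0.0298,  0.2661],
       [-0.9846,  0.0282, -0.1723,  0.5963],
       [ 0.173 ,  0.0253, -0.9846,  0.9618],
       [ 0.    ,  0.    ,  0.    ,  1.    ]])}
{'fx': 321.6388129460306, 'fy': 321.6388129460306, 'cx': 280.9574655871414, 'cy': 207.6882452487117, 'T_tool_cam': array([[ 0.0006, -0.9589, -0.2839,  0.0724],
       [ 1.    ,  0.0004,  0.0011, -0.0009],
       [-0.0009, -0.2839,  0.9589,  0.0304],
       [ 0.    ,  0.    ,  0.    ,  1.    ]])}
```

View pics/scene0.png

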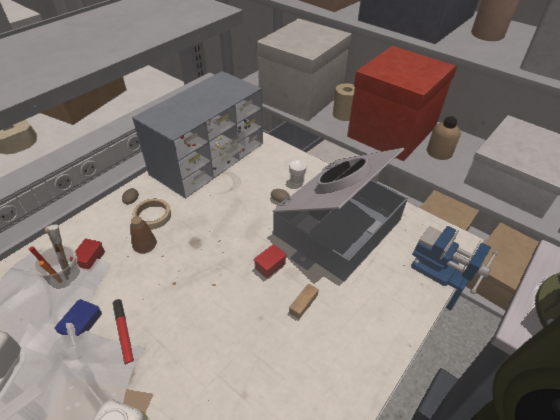

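View pics/top0.png

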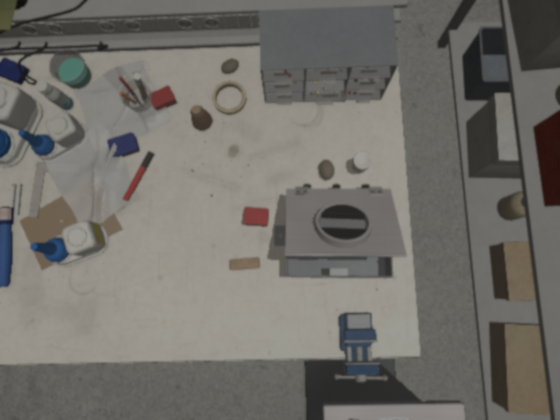

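The scene picture shows the open box at about (340,215), with its panel raised. In the top picture the box is at about (340,235), with the hinge at row 190 and the free edge at row 255. I'll zoom in for the corner pixels.

Run:
```python
import cv2,numpy as np
a=cv2.imread("pics/top0.png")[170:290,265:425];b=cv2.imread("pics/scene0.png")[140:280,260:420]
a=cv2.resize(a,None,fx=5,fy=5,interpolation=cv2.INTER_CUBIC);b=cv2.resize(b,None,fx=4,fy=4,interpolation=cv2.INTER_CUBIC)
cv2.imwrite("pics/a.png",a);cv2.imwrite("pics/b.png",b)
```

```text
(no output)
```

View pics/a.png

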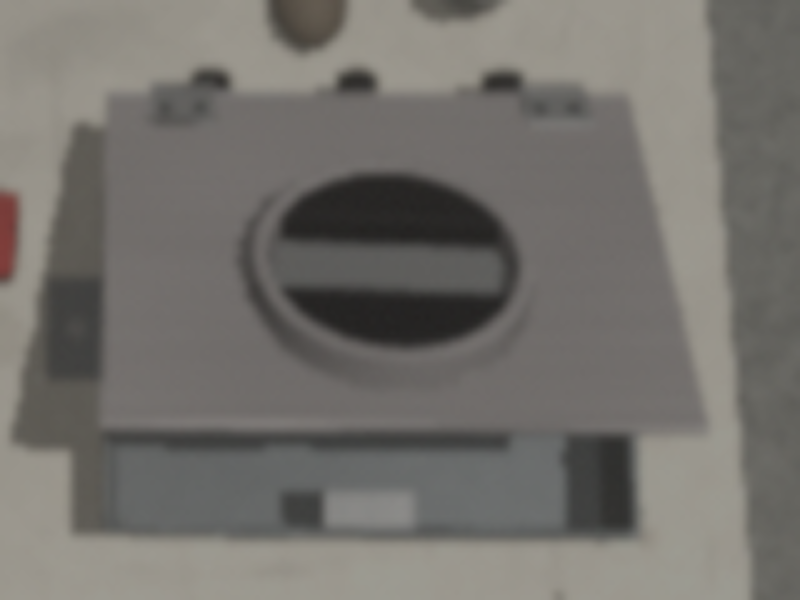

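View pics/b.png

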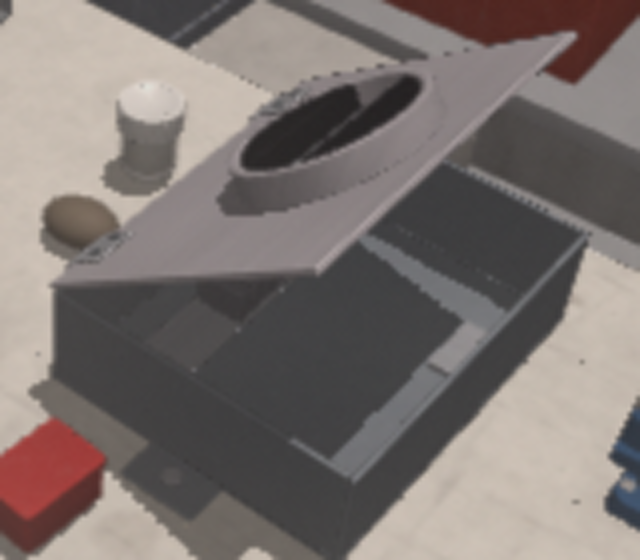

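The zoomed top view gives these full-image pixels:
- Hinge corners: (286,189) and (391,189)
- Free-edge corners: (285,256) and (406,256)
- Front rim: (285,276.5) and (392,276)

The zoomed scene view gives:
- Free corners: (339.5,207.5) and (403.5,149)
- Rim corners: (348,259) and (406,199)

The slot runs roughly parallel to the hinge.

```bash
cat > h.py <<'E'
from bench import robot
import cv2,numpy as np
np.set_printoptions(precision=4,suppress=True)
def ray(n,p):
    m=robot.camera_model(n);T=np.linalg.inv(m['camera_from_world'])
    d=T[:3,:3]@[(p[0]-m['cx'])/m['fx'],(p[1]-m['cy'])/m['fy'],1];return T[:3,3],d/np.linalg.norm(d)
def onz(n,p,z):
    o,d=ray(n,p);return o+d*(z-o[2])/d[2]
def tri(p,q):
    (a,u),(b,v)=ray("top",p),ray("scene",q)
    s=np.linalg.lstsq(np.c_[u,-v],b-a,rcond=None)[0];P,Q=a+s[0]*u,b+s[1]*v
    return (P+Q)/2,np.linalg.norm(P-Q)
E
python3 - <<'E'
from h import *
print("hinge",onz("top",(286.2,188.8),.077),onz("top",(391,189.2),.077),onz("scene",(273,211.2),.077))
print("rim top",onz("top",(285.5,276.6),.072),onz("top",(392.4,276),.072))
print("rim scene",onz("scene",(348,258.8),.072),onz("scene",(406.2,198.8),.072))
print("freeL",tri((285,256),(339.5,207.5)));print("freeR",tri((406.2,256.4),(403.5,149)))
E
```

```text
hinge [0.6407 0.229  0.077 ] [ 0.6326 -0.011   0.077 ] [0.6405 0.2324 0.077 ]
rim top [0.4407 0.236  0.072 ] [ 0.4364 -0.0018  0.072 ]
rim scene [0.4448 0.2357 0.072 ] [0.4346 0.0046 0.072 ]
freeL (array([0.4805, 0.2351, 0.1924]), np.float64(0.002432893130556611))
freeR (array([ 0.4739, -0.0045,  0.188 ]), np.float64(0.0023294324683694368))
```

```bash
cat >> h.py <<'E'
from scipy.spatial.transform import Rotation as Ro
C=np.array([.638,.110]);X=np.array([.9995,-.03]);Y=np.array([.03,.9995])
def pose():
    o=robot.get_obs();w,x,y,z=o['tcp_rot'];return o,np.array(o['tool_pos']),Ro.from_quat([x,y,z,w])
def go(tip,ang):
    "print shift (mm) and twist to bring closed fingertip to tip (world), tool down, tool y at angle ang"
    o,p,R=pose();s,c=np.sin(ang),np.cos(ang)
    G=Ro.from_matrix(np.array([[-s,c,0],[c,s,0],[0,0,-1]]))
    d=R.inv().apply(np.array(tip)+[0,0,.173]-p)*1000
    print("pos",d,"tw",(R.inv()*G).as_rotvec())
def pan(th,r=.18,s=.088):
    "panel top-face point"
    return np.r_[C+X*(-r*np.cos(th)+.005*np.sin(th))+Y*s,.072+r*np.sin(th)+.005*np.cos(th)]
E
python3 - <<'E'
from h import *
go(pan(.61)+[0,0,.03],1.44)
for t in(.61,.4,.2,0):print(pan(t))
E
```

```text
pos [-422.8648 -270.8225   22.1196] tw [-0.0015 -0.0001 -0.143 ]
[0.496  0.2023 0.1792]
[0.4769 0.2029 0.1467]
[0.4653 0.2032 0.1127]
[0.4607 0.2034 0.077 ]
```

>>> step_arm(twist=[[0,0,-0.05],[0,0,-0.1],[0,0,-0.143],[0,0,-0.143],[0,0,-0.143],[0,0,-0.143],[0,0,-0.143],[0,0,-0.143],[0,0,-0.143],[0,0,-0.143]], delta_pos=[[-42,-27,0],[-85,-54,0],[-127,-81,0],[-169,-108,0],[-211,-135,0],[-254,-162,0],[-296,-190,0],[-338,-217,0],[-380,-244,10],[-423,-271,22]], fingers=[0,0,0,0,0,0,0,0,0,0], grip_force=20)

```text
t: 1.1
tool_pos: [0.4942, 0.204, 0.3839]
tcp_rot: [0.0, 0.065, 0.998, 0.0]
contact_force: [0.9, 1.2, -0.4]
gripper_width: 0.0001
gripper_force: 0.0
```

Run:
```python
from h import *
go(pan(.61)+[0,0,.03],1.44)
go(pan(.61)+[0,0,.005],1.44);go(pan(.5)+[0,0,.0],1.44);go(pan(.4),1.44)
o,p,R=pose();print(p,o['contact_force'],o['gripper_width'],o['t'])
```

```text
pos [-2.05   -1.4838  1.6596] tw [ 0.0006  0.0009 -0.0002]
pos [-2.0284 -1.4994 26.6596] tw [ 0.0006  0.0009 -0.0002]
pos [ 8.8296 -2.6111 48.1794] tw [ 0.0006  0.0009 -0.0002]
pos [17.077  -3.4553 64.1557] tw [ 0.0006  0.0009 -0.0002]
[0.4942 0.204  0.3839] [ 0.9388  1.1912 -0.3764] 9.987355282067813e-05 1.1
```

>>> step_arm(twist=[[0,0,0],[0,0,0],[0,0,0],[0,0,0],[0,0,0],[0,0,0],[0,0,0],[0,0,0],[0,0,0],[0,0,0]], delta_pos=[[-2,-1,13],[-2,-1,24],[0,-2,30],[3,-2,36],[6,-2,42],[9,-3,48],[11,-3,52],[13,-3,56],[15,-3,60],[17,-3,64]], fingers=[0,0,0,0,0,0,0,0,0,0])

```text
t: 2.1
tool_pos: [0.4757, 0.2051, 0.3196]
tcp_rot: [0.0, 0.065, 0.998, 0.0]
contact_force: [-1.0, -0.0, 1.0]
gripper_width: -0.0
gripper_force: 0.4
```

Run:
```python
from h import *
for t in (.4,.3,.2,.1,.0):go(pan(t),1.44)
o,p,R=pose();print(p-[0,0,.173],o['contact_force'])
cv2.imwrite("pics/s1.png",cv2.resize(robot.camera("scene")[130:280,240:440,::-1],None,fx=3,fy=3))
```

```text
pos [-1.4778 -2.0762 -0.1144] tw [0.     0.0002 0.    ]
pos [ 5.1304 -2.7446 16.6146] tw [0.     0.0002 0.    ]
pos [10.044  -3.2417 33.9232] tw [0.     0.0002 0.    ]
pos [13.2139 -3.5624 51.6384] tw [0.     0.0002 0.    ]
pos [14.6085 -3.7037 69.5832] tw [0.     0.0002 0.    ]
[0.4757 0.2051 0.1466] [-1.0435 -0.0021  0.9519]
```

View pics/s1.png

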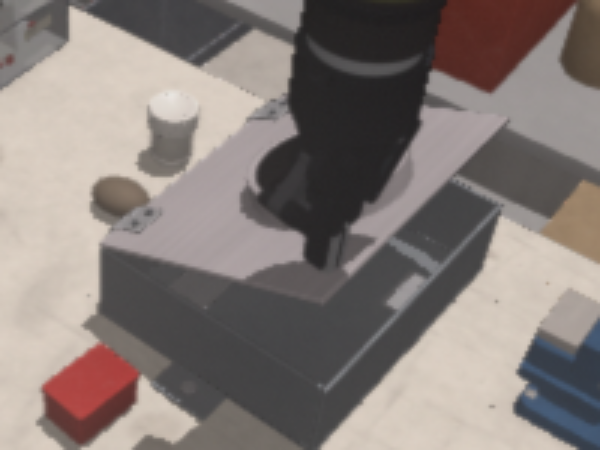

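The closed fingertip is resting on the bare corner of the panel at about (325,262) in the crop, and the panel has come down with it. I'll carry on along the arc.

>>> step_arm(twist=[[0,0,0],[0,0,0],[0,0,0],[0,0,0],[0,0,0],[0,0,0],[0,0,0],[0,0,0],[0,0,0],[0,0,0]], delta_pos=[[2,-2,8],[5,-3,16],[7,-3,24],[10,-3,33],[11,-3,40],[12,-3,46],[13,-3,52],[14,-3,57],[14,-3,61],[14,-3,65]], fingers=[0,0,0,0,0,0,0,0,0,0])

```text
t: 3.15
tool_pos: [0.4615, 0.204, 0.2545]
tcp_rot: [-0.0, 0.065, 0.998, 0.0]
contact_force: [0.3, -0.0, -0.1]
gripper_width: 0.0
gripper_force: 0.2
```

>>> step_arm(twist=[[0,0,0],[0,0,0],[0,0,0],[0,0,0],[0,0,0]], delta_pos=[[0,0,2],[0,0,3],[0,0,4],[0,0,5],[0,0,5]], fingers=[0,0,0,0,0])

```text
t: 3.65
tool_pos: [0.4616, 0.2039, 0.2504]
tcp_rot: [0.0, 0.065, 0.998, 0.0]
contact_force: [-2.1, -0.9, 5.3]
gripper_width: 0.0004
gripper_force: 2.7
```

>>> step_arm(twist=[[0,0,0],[0,0,0],[0,0,0],[0,0,0]], delta_pos=[[0,0,1],[0,0,2],[0,0,3],[0,0,3]], fingers=[0,0,0,0])

```text
t: 4.05
tool_pos: [0.4615, 0.2039, 0.2501]
tcp_rot: [0.001, 0.065, 0.998, 0.0]
contact_force: [-9.5, -4.6, 33.4]
gripper_width: -0.0001
gripper_force: 16.4
```

The force rose to 33 N with the tip at z = 77 mm, which is the shut height. I'll lift, move aside over the panel and look.

>>> step_arm(twist=[[0,0,0],[0,0,0],[0,0,0],[0,0,0],[0,0,0]], delta_pos=[[0,0,-10],[0,0,-40],[-10,-5,-70],[-20,-8,-80],[-20,-8,-80]], fingers=[0,0,0,0,0])

```text
t: 4.55
tool_pos: [0.4821, 0.1935, 0.3289]
tcp_rot: [0.002, 0.066, 0.998, 0.001]
contact_force: [0.4, 0.2, -0.5]
gripper_width: -0.0
gripper_force: 0.0
```

Run:
```python
from h import *
o,p,R=pose();print(p,o['contact_force'])
w=robot.camera("wrist");t=robot.camera("top");s=robot.camera("scene")
np.savez("w1.npz",w=w,p=p,R=R.as_matrix(),t=t,s=s)
cv2.imwrite("pics/w1.png",np.hstack([w[:,:,::-1],cv2.resize(s[150:290,260:420,::-1],(240,210)) if 0 else cv2.copyMakeBorder(np.vstack([cv2.resize(s[150:290,260:420,::-1],(240,210)),cv2.resize(t[170:310,265:425,::-1],(240,210))]),0,0,0,0,0)]))
```

```text
[0.4821 0.1935 0.3289] [ 0.3508  0.2089 -0.4564]
```

View pics/w1.png

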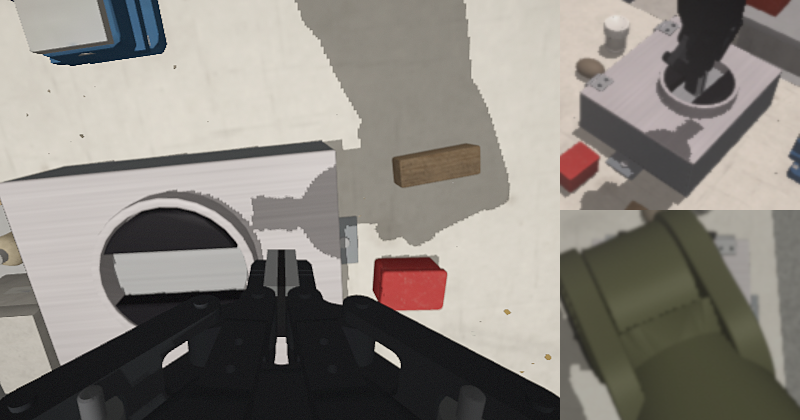

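The panel is flat on the box. In the wrist view the bright slot floor spans about (115–245, 248–300), nearly parallel to the hinge, and the fingertip is at (281,253). I'll measure the slot edges with a mask.

Run:
```python
from h import *
D=np.load("w1.npz");w=D['w'];m=robot.camera_model("wrist");T=m['T_tool_cam']
def wz(p,z):
    d=D['R']@T[:3,:3]@[(p[0]-m['cx'])/m['fx'],(p[1]-m['cy'])/m['fy'],1];o=D['p']+D['R']@T[:3,3]
    return o+d*(z-o[2])/d[2]
g=cv2.cvtColor(w,cv2.COLOR_RGB2GRAY).astype(int)
U=[];L=[]
for c in range(135,231,8):
    col=g[225:325,c]>110; r=np.flatnonzero(col); 
    if len(r): U.append(wz((c,225+r[0]-.5),.098));L.append(wz((c,225+r[-1]+.5),.082)); print(c,225+r[0],225+r[-1])
U,L=np.array(U),np.array(L)
for A in(U,L):
    k=np.polyfit(A[:,1],A[:,0],1);print("x at y=.1135",np.polyval(k,.1135),"dx/dy",k[0],"yrange",A[:,1].min(),A[:,1].max())
# head-rim: dark disc edge, collar
print("floor left end",wz((112,275),.082),"collar top point",wz((168,196),.097),wz((103,258),.098))
# front edge and left corner of panel
print(wz((5,184),.077),wz((334,152),.077))
```

```text
135 253 294
143 252 293
151 252 293
159 251 292
167 251 292
175 251 292
183 250 291
191 250 290
199 249 290
207 249 290
215 249 290
223 225 289
x at y=.1135 0.4895236176728312 dx/dy -0.04481991605123981 yrange 0.09274679615810413 0.15548264836345785
x at y=.1135 0.5312054882102387 dx/dy 0.0738163868322153 yrange 0.07491560223665367 0.14220712233617575
floor left end [0.5102 0.0622 0.082 ] collar top point [0.4529 0.1236 0.097 ] [0.4895 0.0701 0.098 ]
[0.4336 0.0047 0.077 ] [0.4416 0.2353 0.077 ]
```

Run:
```python
from h import *
go((.5138,.1419,.112),1.497);go((.5138,.1419,.087),1.497)
```

```text
pos [-40.6084 -46.4435  40.7867] tw [-0.0006 -0.0016 -0.0571]
pos [-40.6467 -46.4266  65.7867] tw [-0.0006 -0.0016 -0.0571]
```

>>> step_arm(twist=[[0,0,-0.057],[0,0,-0.057],[0,0,-0.057],[0,0,-0.057],[0,0,-0.057],[0,0,-0.057],[0,0,-0.057],[0,0,-0.057],[0,0,-0.057]], delta_pos=[[-20,-23,0],[-40,-46,10],[-41,-46,30],[-41,-46,41],[-41,-46,46],[-41,-46,52],[-41,-46,58],[-41,-46,64],[-41,-46,66]], fingers=[0,0,0,0,0,0,0,0,0])

```text
t: 5.6
tool_pos: [0.5147, 0.1427, 0.2604]
tcp_rot: [-0.0, 0.037, 0.999, -0.0]
contact_force: [0.1, -0.4, -0.6]
gripper_width: -0.0
gripper_force: 0.0
```

Run:
```python
from h import *
o,p,R=pose();print(o['t'],p-[0,0,.173],o['contact_force'],o['q'])
cv2.imwrite("pics/w2.png",robot.camera("wrist")[150:360,80:460,::-1])
c=np.array([.5118,.1150])
# contact phase: lead finger ahead; slot angle = pi/2-.03-cam ; tool points for cam steps
p0=p;R0=R
for cam in(.04,.2,.4,.6,.8,1.0,1.2,1.4,1.571,1.65):
    f=np.pi/2-.033-cam; s=np.array([np.cos(f),np.sin(f)]); n=np.array([s[1],-s[0]])
    t=np.r_[c+.027*s+.009*n,.087]
    print(cam,end=" ");go(t,f)
```

```text
5.6 [0.5147 0.1427 0.0874] [ 0.101  -0.3975 -0.617 ] [ 0.2703  0.2951 -0.42    0.856   0.      0.3437]
0.04 pos [-8.0836 -0.6996  0.2972] tw [-0.0002 -0.0005 -0.0005]
0.2 pos [-12.2711  -2.4764   0.2954] tw [-0.0002 -0.0005  0.1595]
0.4 pos [-17.0205  -5.5966   0.2936] tw [-0.0003 -0.0005  0.3595]
0.6 pos [-21.0552  -9.5982   0.2923] tw [-0.0003 -0.0004  0.5595]
0.8 pos [-24.2146 -14.3216   0.2915] tw [-0.0004 -0.0004  0.7595]
1.0 pos [-26.3725 -19.5786   0.2914] tw [-0.0004 -0.0004  0.9595]
1.2 pos [-27.4431 -25.1594   0.2919] tw [-0.0004 -0.0003  1.1595]
1.4 pos [-27.3836 -30.8417   0.2929] tw [-0.0005 -0.0003  1.3595]
1.571 pos [-26.4371 -35.6095   0.2943] tw [-0.0005 -0.0003  1.5305]
1.65 pos [-25.7279 -37.7425   0.295 ] tw [-0.0005 -0.0002  1.6095]
```

View pics/w2.png

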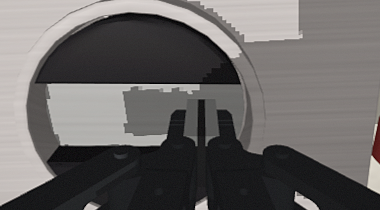

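The crop shows the fingertip down in the slot near its +y end, at about (200,115), touching nothing. Now I'll turn the fastener clockwise.

>>> step_arm(twist=[[0,0,0],[0,0,0],[0,0,0.08],[0,0,0.16],[0,0,0.26],[0,0,0.36],[0,0,0.46],[0,0,0.56],[0,0,0.66],[0,0,0.76]], delta_pos=[[-4,0,0],[-8,-1,0],[-10,-1.5,0],[-12,-2.5,0],[-15,-4,0],[-17,-5.5,0],[-19,-7.5,0],[-21,-9.5,0],[-23,-12,0],[-24,-14,0]], fingers=[0,0,0,0,0,0,0,0,0,0])

```text
t: 6.65
tool_pos: [0.5381, 0.1271, 0.2611]
tcp_rot: [-0.001, 0.407, 0.914, 0.001]
contact_force: [-1.8, 2.9, -0.4]
gripper_width: 0.0001
gripper_force: 1.7
```

Run:
```python
from h import *
o,p,R=pose();print(o['t'],p-[0,0,.173],o['contact_force'],o['wrist_torque'])
c=np.array([.5118,.1150])
for cam in(.8,1.0,1.2,1.4,1.571,1.65):
    f=np.pi/2-.033-cam; s=np.array([np.cos(f),np.sin(f)]); n=np.array([s[1],-s[0]])
    print(cam,end=" ");go(np.r_[c+.027*s+.009*n,.087],f)
```

```text
6.65 [0.5381 0.1271 0.0881] [-1.8     2.9119 -0.3857] [0.7266 0.3179 0.025 ]
0.8 pos [-0.2979 -0.5615  1.0658] tw [ 0.0011 -0.002  -0.0046]
1.0 pos [-5.4931 -2.864   1.0527] tw [ 0.0009 -0.0021  0.1954]
1.2 pos [-10.1273  -6.1528   1.0396] tw [ 0.0007 -0.0022  0.3954]
1.4 pos [-14.0158 -10.2967   1.0272] tw [ 0.0005 -0.0023  0.5954]
1.571 pos [-16.631  -14.394    1.0174] tw [ 0.0003 -0.0024  0.7664]
1.65 pos [-17.5948 -16.4247   1.0132] tw [ 0.0002 -0.0024  0.8454]
```

>>> step_arm(twist=[[0,0,0.1],[0,0,0.195],[0,0,0.295],[0,0,0.395],[0,0,0.495],[0,0,0.595],[0,0,0.68],[0,0,0.765],[0,0,0.765],[0,0,0.765]], delta_pos=[[-3,-1.5,0.5],[-5.5,-3,1],[-8,-4.5,1],[-10,-6,1],[-12,-8,1],[-14,-10,1],[-15.5,-12.5,1],[-17,-14.5,1],[-17.5,-15.5,1],[-17.5,-15.5,1]], fingers=[0,0,0,0,0,0,0,0,0,0])

```text
t: 7.65
tool_pos: [0.5386, 0.104, 0.2604]
tcp_rot: [-0.001, 0.716, 0.698, 0.001]
contact_force: [-0.8, 4.0, 1.8]
gripper_width: 0.0001
gripper_force: 2.6
```

Run:
```python
from h import *
o,p,R=pose();print(o['t'],p-[0,0,.173],o['contact_force'],R.as_matrix()[:,1])
```

```text
7.65 [0.5386 0.104  0.0874] [-0.7893  4.0151  1.8083] [ 0.9997 -0.0256  0.0007]
```

>>> step_arm(twist=[[0,0,0],[0,0,0],[0,0,0],[0,0,0]], delta_pos=[[-1,0,0],[-2,0,0],[-3,0,0],[-3,0,0]], fingers=[0,0,0,0])

```text
t: 8.05
tool_pos: [0.5386, 0.1028, 0.2605]
tcp_rot: [-0.003, 0.716, 0.699, 0.003]
contact_force: [-0.5, 13.5, 1.6]
gripper_width: -0.0001
gripper_force: 6.9
```

>>> step_arm(twist=[[0,0,0],[0,0,0],[0,0,0]], delta_pos=[[-1,0,0],[-2,0,0],[-2,0,0]], fingers=[0,0,0])

```text
t: 8.35
tool_pos: [0.5386, 0.102, 0.2606]
tcp_rot: [-0.004, 0.715, 0.699, 0.005]
contact_force: [-1.3, 19.5, -0.5]
gripper_width: -0.0003
gripper_force: 9.7
```

The force climbs with almost no motion, so the fastener is at its stop. I'll back off the wall, lift out and look.

>>> step_arm(twist=[[0,0,0],[0,0,0],[0,0,0],[0,0,0],[0,0,0],[0,0,0],[0,0,0],[0,0,0]], delta_pos=[[7,0,0],[11,0,0],[11,0,-15],[11,0,-40],[40,0,-80],[80,0,-100],[110,0,-110],[110,0,-110]], fingers=[0,0,0,0,0,0,0,0])

```text
t: 9.15
tool_pos: [0.542, 0.2111, 0.3719]
tcp_rot: [0.001, 0.715, 0.699, 0.002]
contact_force: [0.4, 0.7, -0.4]
gripper_width: -0.0
gripper_force: 0.0
```

Run:
```python
from h import *
o,p,R=pose();print(o['t'],p,o['contact_force'])
w=robot.camera("wrist");t=robot.camera("top")
s=robot.camera("scene")
np.savez("w3.npz",w=w,p=p,R=R.as_matrix())
r=np.vstack([cv2.resize(t[150:310,255:425,::-1],(230,210)),cv2.resize(s[140:290,255:425,::-1],(230,210))])
cv2.imwrite("pics/w3.png",np.hstack([w[:,:,::-1],r]))
```

```text
9.15 [0.542  0.2111 0.3719] [ 0.3804  0.7045 -0.3721]
```

View pics/w3.png

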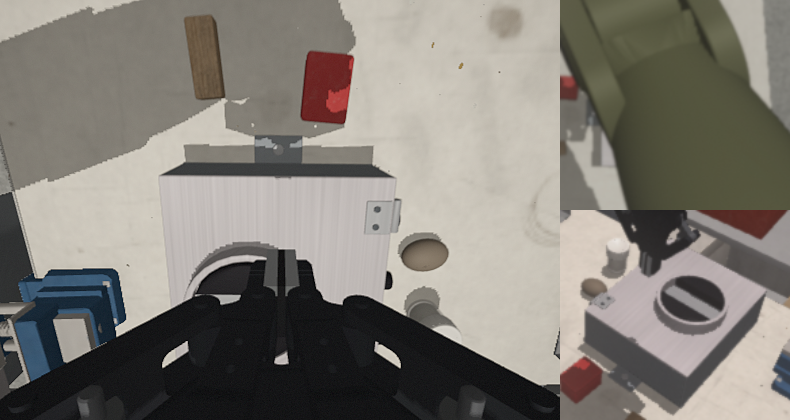

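The panel is flat, and in the scene inset the slot now runs from (668,288) to (722,316), parallel to the box's side edge. The other objects haven't moved. I'll check the slot angle numerically.

Run:
```python
from h import *
s=robot.camera("scene");hsv=cv2.cvtColor(s,cv2.COLOR_RGB2GRAY)
# dark head = largest dark blob near fastener; slot = bright inside its hull
x0,y0,x1,y1=320,182,380,232
c=hsv[y0:y1,x0:x1]
d=(c<60).astype(np.uint8);n,l,st,_=cv2.connectedComponentsWithStats(d)
print(st)
pts=np.argwhere(d>0)
ids=[i for i in range(1,n) if st[i,4]>80 and st[i,0]>0 and st[i,0]+st[i,2]<x1-x0]
print(ids)
hull=cv2.convexHull(np.vstack([np.argwhere(l==i)[:,::-1] for i in ids]).astype(np.int32))
m=np.zeros_like(c);cv2.fillConvexPoly(m,hull,1)
b=(m>0)&(c>85);q=np.argwhere(b)[:,::-1]+[x0,y0]
P=np.array([onz("scene",p,.084)[:2] for p in q]);u,sv,v=np.linalg.svd(P-P.mean(0))
d=v[0]*np.sign(v[0][0]);print(len(q),P.mean(0),"slot angle",np.arctan2(d[1],d[0]),"(box x about -0.033)",sv)
```

```text
[[   0    0   60   50 2300]
 [   3    0    5    3   12]
 [  21    6   35   23  422]
 [  10   17   34   20  266]]
[2, 3]
341 [0.5167 0.1119] slot angle -0.03829707706634993 (box x about -0.033) [0.4889 0.1385]
```

Measured against the box's x axis, the slot angle is within about 0.01 rad of square to the hinge, so the fastener is locked. Handing in.

```bash
python3 -c "
from bench import robot;print(robot.sign_off())"
```

```text
the job is handed in; nothing more can be done
None
```

I pushed the panel fully shut from above and turned its fastener a quarter turn clockwise to the stop, locking it; the loose objects looked undisturbed, and I handed the job in at about 9.5 s with the arm clear.

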